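# Fetch the soap from behind the candle and the mug

### The arm

A 6-joint arm with a two-finger parallel gripper is mounted at the origin on a cart in front of the work surface, level with it; the furniture and walls round the work are solid. World frame = base frame: x ahead of the robot, y to its left, z up, the work surface at z = 0. Lengths are in mm, angles in rad, forces in N, time in s.
With the tool pointing down it reaches from about 325 to 900 mm from the base axis. Payload 6.1 kg.
Tool frame: the origin (TCP) lies at the very end of the fingers, on their centre line; the grasp point (between the pads) lies 19 mm behind it; z points along the fingers, y is the line along which they close (so a half turn about z gives the same grasp; the last joint's range is limited). The gripper opens to 85 mm and grips with 20 to 120 N. Pads are 22 mm wide; open, the fingers measure 114 mm over their backs; the gripper's body (76 mm by 85 mm) begins 54 mm behind the grasp point. The pads swing forward as they close: fully open they stand 13 mm farther back than shut.
Start: joints at [-1.372, 0.22, 1.526, -0, 1.395, -0.126], TCP at [199.442, -592.316, 231.3] pointing down, gripper open.
Joint ranges: [-2.98, 2.98], [-0.91, 2.08], [0.09, 2.57], [-1.24, 4.39], [0.2, 2.65], [-2.68, 2.68]. Speed limits (rad/s): [2.57, 2.57, 3.01, 3.14, 3.14, 3.14].

### API

Orientations are given as a rotation vector (axis times angle).
In Python, from station import arm gives the robot as it stands. The module is installed in compiled form; this text tells all that it offers.
- The arm moves only by the tool apply_moves, never from a script. Its argument "motion" is a list of rows, each a list of 5 numbers: the closure, from 0 (fully open) to 1 (shut), then the shift along the tool's x, y, z in m, then the turn about the tool's z in rad. A call has 1 to 5 rows; each row is the pose to reach, as a shift and turn from the pose commanded when the call began, along the tool's axes at that moment; what a row does not reach only later rows make up. A row lasts 1/8 s, in which the tool goes at most 62.5 mm and 10.7 degrees, less where a joint would pass 70% of its speed; a pose out of reach is approached as far as the arm can. A call with a gripper value outside its range is refused whole. The fingers move at their own pace and stop on an object; "grip_force" is the grip in N (left out, the last holds). Time passes only in rows, so rows that repeat a pose let the fingers close. It gives the time, the measured TCP pose, the force, the opening and the grip force at its end, in the units of the state.
- arm.sense(): the state, without advancing time (a new reading comes with each control period).
- arm.snapshot(name): name is "scene" or "top"; returns a dict with "pixels" (480x640x3 uint8, red, green, blue), "depth" (480x640 float32, mm along the optical axis (not along the pixel's ray), 0 where there is no reading), "vfov" (degrees; the focal length in pixels is half the picture's height over the tangent of half this angle, whatever the lens; pixels are square), "cx", "cy" (the principal point, pixels), "rvec" (rotation vector, rad) and "tvec" (3), from world to camera coordinates, as OpenCV has them. Camera axes: x right, y down, z forward; pixel columns grow to the right and rows downward; lengths in mm; the calibration is good to about 2 mm. A picture is of the moment at which its call begins.
- arm.hand_in(): hands the job in; it is judged then, once.
Trained networks look in the newest picture that a camera, given by its name, has taken for a name from the list of things; names that differ only in an ending like _2 or _b are one class to them, and where a whole thing is asked for, a point or a joint stands for the part that bears it (a point fixed in the world has none). Each returns a list of dicts, best first, with "score" (0 to 1); they miss things now and then, are a little off and sometimes report something else, mostly with a low value. They report only what shows in the picture. A call takes as long as a camera call.
- arm.look_for(camera, target): "pixel" ([column, row] in pixels, amid what is visible of it).
- arm.silhouettes(camera, target): "region" (480x640 bool, what is visible of it) and "pixel" ([column, row] in pixels, amid what is visible of it).
The state is a dict: "t": time; "joint_pos": joint angles; "dq": joint speeds; "effort": joint torques, N m; "ee_pos": TCP position; "eef_rot": TCP orientation; "force": force on the tool from outside, world axes, zero at the start; "moment": the same for the moment, N m; "gripper_width": finger opening in mm; "gripper_force": force on a finger pad.
Only numpy, scipy, OpenCV 4.12 (cv2) and the standard library are available. Lean on these libraries where they do the work, as an engineer would, in place of code of your own. Each camera call takes 0.05 s, during which the arm holds its last target. There are 200 camera calls.

### The job

A customer would like the bar of soap lying at the back of the wooden display board. First clear the glass candle and the mug off the board and stand both on the larger decorated tray at the side; then fetch the soap and lay it flat in the middle of the smaller decorated tray, lengthwise along it; and only then put the other two back, upright and centred, the candle on the round coaster and the mug on the square one. Leave the tin on the board where it stands.

Things in the scene. Friction and masses are not known exactly. Their poses are not given: they have to be found in the camera images.
- display_board: Fixed dark wooden board with two brass strips, 190 (its x) x 250 (its y) x 14 mm thick, on the table. Origin: centre of its underside; x points to its back (away from the robot, within 0.2 rad). Coasters in its front row (x about -40, y about +62 and -62 mm), soap and tin in its back row (x about +36, y about +62 and -62 mm); left and right vary in each row.
- round_coaster: Fixed round cork coaster, 78 mm across, 4 mm thick, on the board. Origin: centre of its underside, so its top is 4 mm above. The candle stands on it at the start.
- square_coaster: Fixed square cork coaster, 78 x 78 mm, 4 mm thick, on the board. Origin: centre of its underside, so its top is 4 mm above. The mug stands on it at the start.
- candle: Candle in a white decorated glass, a tall upright cylinder 66 mm across (grasp width) and 101 mm high, about 0.24 kg, loose. Treat it as solid and grip it round the outside, high up. Origin: centre of its underside, z up.
- mug: Plain white mug, 88 mm high, about 0.28 kg, loose. Origin: underside, midway along cup and handle; the cup's axis is 17 mm from it along +y, the handle (10 mm thick across x) reaches to -52 mm in y and faces the front of the board at the start, within 0.3 rad. Cup 74 mm across, hollow; pinch its 5 mm wall from above, e.g. opposite the handle, 33.5 mm from the axis along +y.
- mug_foot (a point): Centre of the cup's underside (without the handle), on the cup's axis; same axes as the mug's.
- soap: Wrapped cream bar of soap, 52 (its x, grasp width) x 78 (its y) x 26 mm high, about 0.11 kg, loose, lying flat in the back row of the board with a long side to the front. Origin: centre of its underside. The candle or mug stands 8 to 20 mm in front of it, in the gripper's way until cleared. (Another soap bar at the table's edge is not part of the job.)
- tin: Low round candle tin, 64 mm across, 45 mm high, loose, beside the soap in the back row of the board. To be left where it is. Origin: centre of its underside.
- side_tray: Larger decorated glass tray, fixed flat on the table to one side of the board, 162 (its x) x 186 (its y) x 8 mm. Origin: centre of its underside, top 8 mm above it. Holds the candle and the mug side by side along y (for instance at y = +48 and -48 mm) while they are out of the way. Which side of the table it is on varies.
- gift_tray: Smaller decorated glass tray, fixed flat on the table on the other side of the board, 107 (its x) x 176 (its y, its length) x 8 mm. Origin: centre of its underside, top 8 mm above it. The soap goes to its middle.

How it is judged (in metres and radians):
On the way, in this order (a step that is already met when the one before it is completed fails the run):
1. the candle and the mug both stand, released, on the larger tray while the soap still lies in its place (x of candle in the frame of side_tray between -0.07 and 0.07 m and y of candle in the frame of side_tray between -0.08 and 0.08 m and z of candle in the frame of side_tray between 0.004 and 0.013 m and angle between each of candle, mug_foot's own z axis and vertical below 0.12 rad and x of mug_foot in the frame of side_tray between -0.07 and 0.07 m and y of mug_foot in the frame of side_tray between -0.08 and 0.08 m and z of mug_foot in the frame of side_tray between 0.004 and 0.013 m and contact force between the fingers and candle below 0.5 N and linear speed of each of candle, mug below 0.02 m/s and contact force between the fingers and mug below 0.5 N and distance of soap from where it was at the start of the episode below 0.025 m), for 0.2 s.
2. the soap lies, released, in the middle of the smaller tray while the candle and the mug still stand on the larger one (horizontal distance between soap and gift_tray below 0.015 m and z of soap in the frame of gift_tray between 0.004 and 0.014 m and angle between the y axis of soap and the y axis of gift_tray, either way round below 0.2 rad and angle between each of soap, candle, mug_foot's own z axis and vertical below 0.12 rad and contact force between the fingers and soap below 0.5 N and linear speed of soap below 0.02 m/s and x of candle in the frame of side_tray between -0.07 and 0.07 m and y of candle in the frame of side_tray between -0.08 and 0.08 m and z of candle in the frame of side_tray between 0.004 and 0.013 m and x of mug_foot in the frame of side_tray between -0.07 and 0.07 m and y of mug_foot in the frame of side_tray between -0.08 and 0.08 m and z of mug_foot in the frame of side_tray between 0.004 and 0.013 m), for 0.2 s.
At the end, for the whole second after the job is handed in: The soap lies flat on the smaller tray within 15 mm of its middle and within 0.2 rad of lengthwise; the candle stands upright on the round coaster and the mug's foot on the square coaster, each within 13 mm of the coaster's centre; the tin has moved less than 15 mm; all released and at rest (horizontal distance between soap and gift_tray below 0.015 m and z of soap in the frame of gift_tray between 0.004 and 0.014 m and angle between the y axis of soap and the y axis of gift_tray, either way round below 0.2 rad and angle between soap's own z axis and vertical below 0.12 rad and horizontal distance between candle and round_coaster below 0.013 m and z of candle in the frame of round_coaster between 0.001 and 0.009 m and angle between each of candle, mug_foot, tin's own z axis and vertical below 0.1 rad and horizontal distance between mug_foot and square_coaster below 0.013 m and z of mug_foot in the frame of square_coaster between 0.001 and 0.009 m and distance of tin from where it was at the start of the episode below 0.015 m and contact force between the fingers and candle below 0.5 N and linear speed of each of candle, mug, soap, tin below 0.02 m/s and contact force between the fingers and mug below 0.5 N and contact force between the fingers and soap below 0.5 N and contact force between the fingers and tin below 0.5 N); the robot touches nothing.
It fails at once if the candle, the mug or the tin is knocked over (angle between any of candle, mug, tin's own z axis and vertical above 0.7 rad).
It also fails if it takes over 128 s, if anything falls off the work surface, if the arm or the gripper's body presses on something with over 40 N, if the wrist force passes 120 N, or if a joint passes its speed limit or range.

## Working session

There is one attempt and no reset: what is moved stays moved. The work goes in short steps, Python scripts to look and compute and a tool call to move; the robot and the scene stay as the last step left them, time stands still between calls to the robot, and variables do not carry over. Pictures are saved under pics/ and viewed, at most 14 in all, crops included, and the job is handed in when it is done.

Besides the shell and the picture viewer there is one more tool, called as name(argument=value, ...) on one line, values as JSON. apply_moves: Moves the arm, as the interface text tells. Its arguments: {"type":"object","properties":{"motion":{"type":"array","items":{"type":"array","items":{"type":"number"}}},"grip_force":{"type":"number"}},"required":["motion"]}

```bash
mkdir -p pics; cat > h.py <<'E'
import numpy as np, cv2
from station import arm
from scipy.spatial.transform import Rotation as R
def cloud(s):
    f=240/np.tan(np.radians(s['vfov'])/2); d=s['depth']; v,u=np.mgrid[:480,:640]
    p=np.stack([(u-s['cx'])/f*d,(v-s['cy'])/f*d,d],-1)
    Rm=R.from_rotvec(np.ravel(s['rvec'])).as_matrix()
    return (p-np.ravel(s['tvec']))@Rm, d>0
def save(s,n): cv2.imwrite('pics/'+n,s['pixels'][:,:,::-1])
E
python3 - <<'E'
from h import *
for c in ['top','scene']:
    s=arm.snapshot(c); save(s,c+'0.png'); P,ok=cloud(s)
    for t in ['display_board','round_coaster','square_coaster','candle','mug','soap','tin','side_tray','gift_tray']:
        for r in arm.silhouettes(c,t)[:2]:
            m=r['region']&ok; q=P[m]
            if len(q)<5: continue
            zt=np.percentile(q[:,2],95); tp=q[np.abs(q[:,2]-zt)<6]
            (cx,cy),(w,h),a=cv2.minAreaRect(tp[:,:2].astype(np.float32))
            print(c,t,round(r['score'],2),np.round(r['pixel']),len(q),'zt',round(zt),'rect',np.round([cx,cy,w,h,a],1),'med',np.round(np.median(tp,0)))
print({k:np.round(v,3) for k,v in arm.sense().items()})
E
```

```text
top display_board 0.73 [324. 230.] 7030 zt 17 rect [577.3  23.8 249.5 190.7  89.3] med [581.  18.  14.]
top display_board 0.17 [352. 245.] 1348 zt 119 rect [536.6 -32.1  64.6  64.9   1.2] med [539. -33. 118.]
top round_coaster 0.77 [353. 267.] 233 zt 21 rect [518.5 -34.6  38.2  71.9   1.2] med [511. -40.  18.]
top square_coaster 0.64 [302. 264.] 305 zt 35 rect [512.6  57.7   3.   28.6  50.8] med [512.  56.  36.]
top candle 0.89 [351. 246.] 1302 zt 118 rect [536.4 -32.1  63.2  64.1  72.4] med [530. -34. 118.]
top mug 0.78 [287. 244.] 1653 zt 105 rect [534.9  84.5  73.5  71.6  35.5] med [537.  87. 104.]
top soap 0.63 [290. 207.] 1062 zt 42 rect [612.6  84.5  49.4  75.6   1.4] med [612.  84.  40.]
top tin 0.74 [353. 205.] 985 zt 61 rect [615.3 -35.2  62.2  63.    1.1] med [615. -35.  58.]
top side_tray 0.61 [501. 281.] 8394 zt 10 rect [ 494.7 -320.9  162.1  187.3   10.8] med [ 493. -321.    8.]
top gift_tray 0.69 [168. 259.] 4938 zt 10 rect [520.  317.1 107.8 176.7   9. ] med [520. 317.   8.]
scene display_board 0.97 [270. 290.] 2816 zt 18 rect [577.4  25.7 253.3 193.7  88.9] med [531. 
[... 1030 characters left out ...]
t_tray 0.67 [219. 377.] 4889 zt 12 rect [520.3 318.5 110.  178.4   8.7] med [518. 326.   9.]
scene gift_tray 0.4 [320. 238.] 1609 zt 119 rect [537.4 -30.6  63.2  70.8  32. ] med [537. -29. 118.]
{'t': np.float64(1.0), 'joint_pos': array([-1.372,  0.22 ,  1.527, -0.   ,  1.395, -0.126]), 'dq': array([-0.001,  0.   , -0.001, -0.   ,  0.002, -0.002]), 'effort': array([-1.0000e-03, -4.9686e+01, -3.8974e+01, -0.0000e+00,  1.0000e-03,
       -0.0000e+00]), 'ee_pos': array([ 199.433, -592.313,  231.307]), 'eef_rot': array([ 3.1  ,  0.508, -0.   ]), 'force': array([-0.383,  0.464,  0.323]), 'moment': array([0.051, 0.027, 0.005]), 'gripper_force': np.float64(0.0), 'gripper_width': np.float64(85.597)}
```

View pictures.

View pics/top0.png

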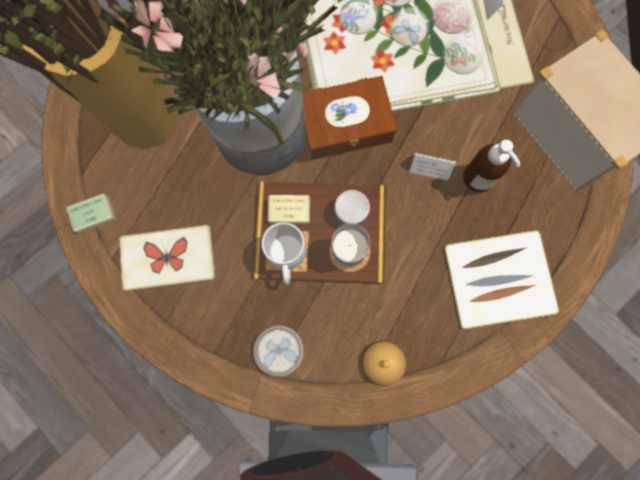

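View pics/scene0.png

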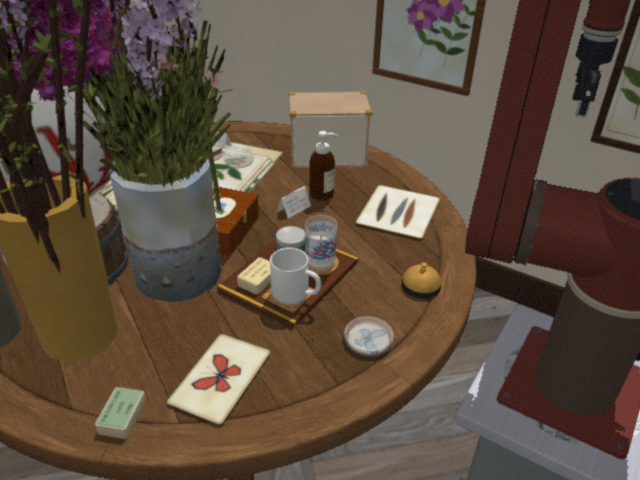

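```bash
python3 - <<'E'
from h import *
s=arm.snapshot('top');P,ok=cloud(s)
q=P[ok]
m=(abs(q[:,0]-535)<100)&(abs(q[:,1]-87)<55)&(q[:,2]>80)
t=q[m];print(len(t),t.min(0),t.max(0))
# cup rim: fit circle on rim
r=t[t[:,2]>100];print(len(r),r.min(0),r.max(0))
# handle points
h=t[t[:,0]<497];print(len(h),np.round(h,0)[:10].tolist())
m=(q[:,0]>455)&(q[:,0]<497)&(abs(q[:,1]-90)<45)&(q[:,2]>30);print(np.round(q[m]).tolist()[:30])
m=(q[:,2]>15.5)&(q[:,2]<21)&(q[:,0]<560)&(q[:,0]>470)
for lo,hi in((-80,15),(40,135)):
    k=m&(q[:,1]>lo)&(q[:,1]<hi);print(lo,len(q[k]),q[k].min(0),q[k].max(0))
ee=R.from_rotvec(arm.sense()['eef_rot']).as_matrix();print(ee.round(3))
E
```

```text
559 [468.52640289  48.68752751  80.00631558] [571.61754051 122.19484948 108.99577551]
285 [498.09822315  48.68752751 100.20453946] [571.61754051 122.19484948 108.99577551]
86 [[497.0, 85.0, 93.0], [497.0, 81.0, 95.0], [496.0, 85.0, 89.0], [495.0, 83.0, 92.0], [495.0, 81.0, 92.0], [495.0, 79.0, 92.0], [496.0, 78.0, 88.0], [493.0, 85.0, 93.0], [493.0, 83.0, 93.0], [493.0, 81.0, 92.0]]
[[497.0, 85.0, 93.0], [497.0, 81.0, 95.0], [496.0, 85.0, 89.0], [495.0, 83.0, 92.0], [495.0, 81.0, 92.0], [495.0, 79.0, 92.0], [496.0, 78.0, 88.0], [493.0, 85.0, 93.0], [493.0, 83.0, 93.0], [493.0, 81.0, 92.0], [493.0, 79.0, 93.0], [493.0, 78.0, 92.0], [492.0, 85.0, 92.0], [491.0, 83.0, 94.0], [491.0, 81.0, 93.0], [492.0, 79.0, 92.0], [492.0, 78.0, 90.0], [490.0, 85.0, 92.0], [489.0, 83.0, 95.0], [489.0, 81.0, 97.0], [490.0, 79.0, 91.0], [490.0, 78.0, 92.0], [488.0, 84.0, 93.0], [488.0, 83.0, 89.0], [488.0, 81.0, 93.0], [488.0, 79.0, 94.0], [488.0, 77.0, 92.0], [489.0, 76.0, 89.0], [495.0, 78.0, 41.0], [486.0, 84.0, 92.0]]
-80 356 [483.35700816 -79.9544815   15.51468051] [558.47555604  14.73340173  20.9940995 ]
40 318 [483.40190485  40.15851808  15.50266026] [559.41024015 134.84076379  20.95778291]
[[ 0.948  0.319  0.   ]
 [ 0.319 -0.948 -0.   ]
 [-0.     0.    -1.   ]]
```

The top picture shows the mug at (283,244) with its handle facing front, the candle at (351,246), soap at (289,207) and tin at (352,205). The side tray is on the right at (501,281) and the gift tray on the left at (168,258). A tall vase stands behind the soap at (255,130), so I'm checking clearances.

```bash
cat >> h.py <<'E'
def go(x,y,z,yaw):
    "shift in tool axes + turn to reach target (tool down, tool-x at world yaw)"
    s=arm.sense();M=R.from_rotvec(s['eef_rot']).as_matrix()
    c=np.arctan2(M[1,0],M[0,0]);d=M.T@((np.array([x,y,z])-s['ee_pos'])/1000)
    t=-(yaw-c);t=(t+np.pi)%(2*np.pi)-np.pi
    print('t',round(s['t'],2),'ee',s['ee_pos'].round(1),'yaw',round(c,3),'w',round(s['gripper_width'],1),'F',s['force'].round(1),'-> shift',d.round(4),'turn',round(t,3)) 
E
python3 - <<'E'
from h import *
for c in['top','scene']:
    s=arm.snapshot(c);P,ok=cloud(s);q=P[ok]
    for z0 in (30,90,150,250):
        g=[]
        for x0 in range(400,900,50):
            g.append(''.join('#' if ((q[:,0]>x0)&(q[:,0]<x0+50)&(q[:,1]>y0)&(q[:,1]<y0+50)&(q[:,2]>z0)&(q[:,2]<z0+500)).sum()>4 else '.' for y0 in range(450,-500,-50)))
        print(c,z0);print('\n'.join(g[::-1]))
    m=(q[:,2]>60)&(q[:,0]>640)&(q[:,0]<900)&(abs(q[:,1]-85)<70);print('min x behind soap',np.sort(q[m][:,0])[:5],[ (z,q[m&(q[:,2]>z)][:,0].min()) for z in(60,100,150,200)])
go(536.5,-32,231,0)
E
```

```text
top 30
.##......##########
.####.#########..##
#############....##
.###########.###..#
..##.#####.....##..
......######.......
.......#####.......
.......#####.......
........#..........
...................
top 90
.##..............##
.####.###........##
##########.......##
.#########.....#..#
..##.#####.....##..
......##...........
.......##.##.......
.......#####.......
........#..........
...................
top 150
.##..............##
.####.###........##
##########.......##
.#########.....#..#
..##.#####.....##..
......##...........
...................
...................
...................
...................
top 250
.##................
.####.###..........
##########.........
.#########.........
..##.#####.........
......##...........
...................
...................
...................
...................
min x behind soap [641.51774375 642.50997885 645.22029668 645.42669743 645.89197156] [(60, np.float64(641.5177437508333)), (100, np.float64(641.5177437508333)), (150, np.float64(641.5177437508333)), (200, np.float64(641.5177437508333))]
scene 30
#########..########
####
[... 465 characters left out ...]
.....#..#
.###.#####.....##..
..##.###...........
#.#................
####...............
.###...............
...................
scene 250
.########..........
##########.........
###########........
##########.........
.###.#####.........
..##.###...........
#.#................
####...............
.###...............
...................
min x behind soap [640.18238863 640.24877873 640.88676909 641.64352107 642.32217083] [(60, np.float64(640.1823886306877)), (100, np.float64(640.1823886306877)), (150, np.float64(640.1823886306877)), (200, np.float64(640.1823886306877))]
t 1.15 ee [ 199.4 -592.3  231.3] yaw 0.325 w 85.7 F [-0.3  0.6 -0.7] -> shift [ 4.982e-01 -4.235e-01  3.000e-04] turn 0.325
```

apply_moves(motion=[[0,0.06,-0.051,0,0.1],[0,0.12,-0.102,0,0.2],[0,0.17,-0.144,0,0.325],[0,0.22,-0.187,0,0.325],[0,0.27,-0.229,0,0.325]], grip_force=40)

```text
t: 1.78
ee_pos: [361.5, -323.0, 231.6]
eef_rot: [3.141, -0.001, 0.001]
force: [0.2, -0.3, 0.5]
gripper_width: 85.3
gripper_force: 0.0
```

```bash
python3 - <<'E'
from h import *
go(536.5,-32,190,0)
for c in['top','scene']:
    s=arm.snapshot(c);P,ok=cloud(s);q=P[ok]
    for z in range(50,400,50):
        m=(q[:,2]>z)&(q[:,2]<z+50)&(q[:,0]>625)&(abs(q[:,1]-85)<60)
        if m.sum()>3: a=q[m]; i=a[:,0].argsort()[:3]; print(c,z,a[i].round(0).tolist())
E
```

```text
t 1.77 ee [ 361.5 -323.   231.6] yaw -0.001 w 85.3 F [ 0.2 -0.3  0.5] -> shift [ 0.1748 -0.2911  0.0416] turn -0.001
top 50 [[688.0, 142.0, 87.0], [688.0, 140.0, 76.0], [688.0, 141.0, 86.0]]
top 100 [[688.0, 145.0, 119.0], [688.0, 141.0, 143.0], [688.0, 144.0, 123.0]]
top 150 [[687.0, 145.0, 154.0], [687.0, 143.0, 189.0], [687.0, 144.0, 192.0]]
top 200 [[686.0, 103.0, 248.0], [687.0, 145.0, 209.0], [687.0, 145.0, 217.0]]
top 250 [[678.0, 123.0, 299.0], [680.0, 123.0, 298.0], [680.0, 112.0, 297.0]]
top 300 [[645.0, 118.0, 319.0], [646.0, 125.0, 320.0], [646.0, 123.0, 323.0]]
top 350 [[655.0, 129.0, 382.0], [655.0, 133.0, 352.0], [655.0, 131.0, 355.0]]
scene 50 [[688.0, 143.0, 61.0], [688.0, 142.0, 72.0], [688.0, 138.0, 75.0]]
scene 100 [[687.0, 144.0, 145.0], [687.0, 143.0, 149.0], [687.0, 141.0, 102.0]]
scene 150 [[687.0, 144.0, 159.0], [688.0, 143.0, 179.0], [688.0, 143.0, 165.0]]
scene 200 [[687.0, 100.0, 247.0], [687.0, 143.0, 237.0], [687.0, 105.0, 250.0]]
scene 250 [[677.0, 129.0, 300.0], [679.0, 130.0, 298.0], [679.0, 133.0, 297.0]]
scene 300 [[645.0, 129.0, 323.0], [647.0, 123.0, 327.0], [648.0, 123.0, 319.0]]
scene 350 [[652.0, 137.0, 353.0], [653.0, 136.0, 354.0], [653.0, 132.0, 385.0]]
```

apply_moves(motion=[[0,0.03,-0.05,0,0],[0,0.06,-0.1,0,0],[0,0.09,-0.15,0,0],[0,0.12,-0.2,0.01,0],[0,0.15,-0.25,0.02,0]])

```text
t: 2.5
ee_pos: [511.9, -73.9, 211.6]
eef_rot: [3.141, -0.001, 0.002]
force: [-0.2, -0.7, 0.1]
gripper_width: 85.7
gripper_force: 0.0
```

```bash
python3 -c "
from h import *
go(536.5,-32,72,0)"
```

```text
t 2.5 ee [511.9 -73.9 211.6] yaw -0.001 w 85.7 F [-0.2 -0.7  0.1] -> shift [ 0.0244 -0.0421  0.1396] turn -0.001
```

apply_moves(motion=[[0,0.0245,-0.042,0,0],[0,0.0245,-0.042,0.05,0],[0,0.0245,-0.042,0.1,0],[0,0.0245,-0.042,0.14,0],[0,0.0245,-0.042,0.14,0]])

```text
t: 3.12
ee_pos: [532.3, -32.7, 67.9]
eef_rot: [-3.14, 0.001, 0.012]
force: [0.1, 0.4, -0.0]
gripper_width: 85.2
gripper_force: 0.0
```

apply_moves(motion=[[0.15,0,0,0,0],[0.3,0,0,0,0],[0.4,0,0,0,0],[0.5,0,0,0,0],[0.5,0,0,0,0]], grip_force=40)

```text
t: 3.75
ee_pos: [537.3, -33.2, 74.0]
eef_rot: [3.14, -0.0, 0.007]
force: [-0.4, 0.3, 6.3]
gripper_width: 64.4
gripper_force: 44.1
```

apply_moves(motion=[[0.5,0,0,-0.01,0],[0.5,0,0,-0.04,0],[0.5,0,0,-0.07,0],[0.5,0,0,-0.09,0],[0.5,0,0,-0.09,0]])

```text
t: 4.38
ee_pos: [536.7, -33.0, 163.7]
eef_rot: [3.141, -0.0, 0.007]
force: [-0.3, 0.7, -2.0]
gripper_width: 64.4
gripper_force: 45.1
```

```bash
python3 - <<'E'
from h import *
s=arm.snapshot('scene');save(s,'s1.png')
go(504,-368,160,0); go(504,-368,70,0)
E
```

```text
t 4.42 ee [535.6 -32.8 162. ] yaw -0.0 w 64.8 F [-0.6  0.4 -2.4] -> shift [-0.0316  0.3352  0.0021] turn -0.0
t 4.42 ee [535.6 -32.8 162. ] yaw -0.0 w 64.8 F [-0.6  0.4 -2.4] -> shift [-0.0317  0.3352  0.0921] turn -0.0
```

View pics/s1.png

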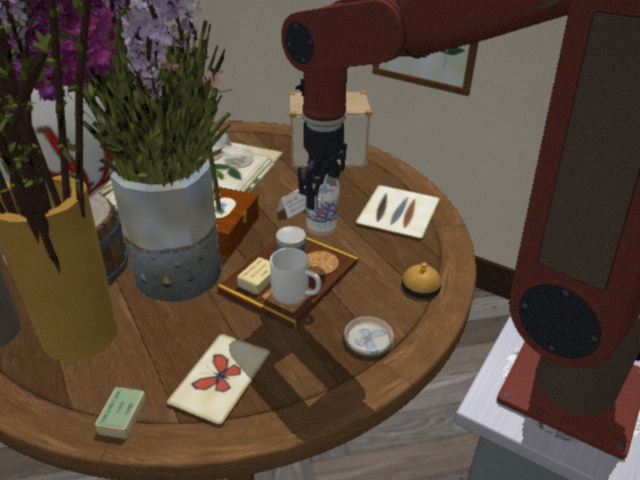

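The picture shows the candle held upright at (322,200), clear of the round coaster at (322,263). Next I carry it to the tray.

apply_moves(motion=[[0.5,-0.003,0.03,0,0],[0.5,-0.008,0.085,0,0],[0.5,-0.013,0.14,0,0],[0.5,-0.018,0.19,0,0],[0.5,-0.023,0.24,0,0]])

```text
t: 5.05
ee_pos: [511.0, -273.7, 159.5]
eef_rot: [-3.14, 0.001, 0.003]
force: [0.6, 0.0, -3.1]
gripper_width: 64.7
gripper_force: 45.2
```

apply_moves(motion=[[0.5,-0.005,0.05,0,0],[0.5,-0.009,0.085,0,0],[0.5,-0.009,0.095,0.02,0],[0.5,-0.009,0.095,0.05,0],[0.5,-0.009,0.095,0.075,0]])

```text
t: 5.68
ee_pos: [501.9, -365.5, 82.4]
eef_rot: [-3.138, 0.0, 0.005]
force: [-0.4, -0.3, -3.2]
gripper_width: 64.5
gripper_force: 45.3
```

apply_moves(motion=[[0.5,0,0,0.006,0],[0.5,0,0,0.012,0],[0.5,0,0,0.015,0],[0.5,0,0,0.015,0]])

```text
t: 6.18
ee_pos: [503.6, -367.9, 71.9]
eef_rot: [3.141, -0.0, 0.001]
force: [-0.4, -1.2, -2.5]
gripper_width: 65.0
gripper_force: 45.3
```

```bash
python3 - <<'E'
from h import *
s=arm.snapshot('scene');save(s,'s2.png')
go(504,-368,63,0)
E
```

```text
t 6.22 ee [ 503.7 -368.    72.1] yaw -0.0 w 64.7 F [ 0.2 -0.9 -2. ] -> shift [0.0003 0.     0.0091] turn -0.0
```

apply_moves(motion=[[0.5,0,0,0.004,0],[0.5,0,0,0.008,0],[0.5,0,0,0.008,0]])

```text
t: 6.6
ee_pos: [503.7, -368.0, 64.1]
eef_rot: [3.141, -0.0, 0.001]
force: [-0.5, 1.1, 3.3]
gripper_width: 64.1
gripper_force: 45.5
```

Contact is made, so I release and rise.

apply_moves(motion=[[0.3,0,0,0,0],[0.1,0,0,0,0],[0,0,0,0,0],[0,0,0,0,0]])

```text
t: 7.1
ee_pos: [503.1, -367.7, 63.0]
eef_rot: [-3.141, 0.0, 0.0]
force: [-0.4, 0.4, 0.3]
gripper_width: 85.6
gripper_force: 0.0
```

apply_moves(motion=[[0,0,0,-0.03,0],[0,0,0,-0.08,0],[0,0,0,-0.13,0],[0,0.005,-0.05,-0.13,0],[0,0.01,-0.1,-0.13,0]])

```text
t: 7.72
ee_pos: [513.6, -267.3, 194.4]
eef_rot: [3.141, -0.003, 0.003]
force: [0.2, 0.3, -0.5]
gripper_width: 85.1
gripper_force: 0.0
```

```bash
python3 - <<'E'
from h import *
s=arm.snapshot('top');save(s,'t3.png');P,ok=cloud(s)
for t in ['candle','mug','round_coaster','mug_foot']:
    for r in arm.silhouettes('top',t)[:1]:
        q=P[r['region']&ok];zt=np.percentile(q[:,2],95);tp=q[abs(q[:,2]-zt)<5]
        print(t,r['score'],zt,cv2.minAreaRect(tp[:,:2].astype(np.float32)), cv2.minEnclosingCircle(tp[:,:2].astype(np.float32)))
q=P[ok]
m=(q[:,2]>99)&(q[:,2]<110)&(abs(q[:,0]-535)<60)&(abs(q[:,1]-87)<60)
from scipy.optimize import least_squares
a=q[m][:,:2]; f=least_squares(lambda p:np.hypot(*(a-p[:2]).T)-34.5,[535,86],loss='soft_l1');print('cup',f.x)
m=(q[:,2]>60)&(q[:,0]<485)&(q[:,0]>440)&(abs(q[:,1]-87)<60);print('handle',np.median(q[m],0),q[m].min(0))
# cork coaster pixels by colour near
px=s['pixels'].astype(int)
mm=ok&(abs(P[:,:,0]-537)<60)&(abs(P[:,:,1]+35)<60)&(P[:,:,2]>15.8)&(P[:,:,2]<22)&(px[:,:,0]>135)
print('coaster',mm.sum(),cv2.minEnclosingCircle(P[mm][:,:2].astype(np.float32)),P[mm].mean(0))
go(569,89,160,np.pi/2)
E
```

```text
candle 0.56 107.2732567513604 ((500.7272644042969, -393.61383056640625), (11.766084671020508, 45.826576232910156), 82.98175811767578) ((501.4460754394531, -387.77484130859375), 22.913389205932617)
mug 0.8 105.54192357136893 ((534.5037841796875, 85.07244873046875), (73.89998626708984, 72.55583953857422), 47.15519332885742) ((534.7538452148438, 85.06715393066406), 37.227378845214844)
round_coaster 0.9 20.53965372462228 ((538.5120239257812, -33.60441589355469), (74.16789245605469, 76.15621185302734), 46.92629623413086) ((538.0641479492188, -33.85682678222656), 38.722755432128906)
mug_foot 0.91 105.541822412517 ((534.1089477539062, 85.11773681640625), (73.2880630493164, 72.69921112060547), 63.69295120239258) ((534.7538452148438, 85.06715393066406), 37.227378845214844)
cup [534.19582196  84.96219682]
handle [475.60625905  79.07385551  87.07989053] [467.59745089  74.3786009   62.57915057]
coaster 983 ((539.3698120117188, -60.06480026245117), 64.34795379638672) [541.59831753 -35.46938408  18.13326233]
t 7.97 ee [ 513.3 -268.   193.4] yaw 0.0 w 85.6 F [-0.3 -0.3  0.4] -> shift [ 0.0558 -0.357   0.0332] turn -1.57
```

View pics/t3.png

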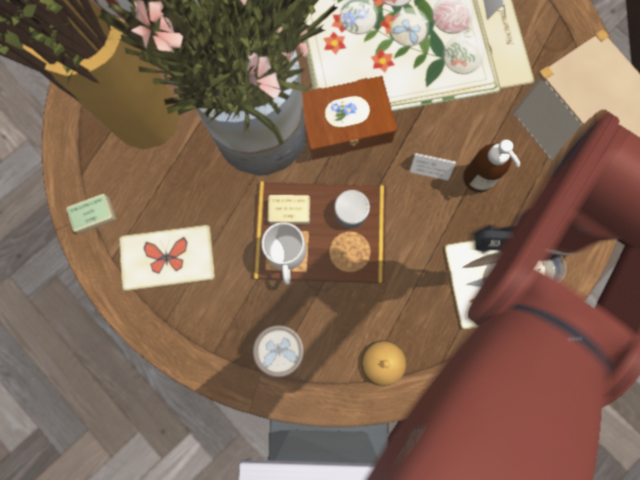

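The candle stands on the side tray at about (548,268), partly hidden by the arm. The round coaster is free at (350,252), and the mug has not moved.

apply_moves(motion=[[0,0.005,-0.03,0,-0.18],[0,0.012,-0.08,0,-0.36],[0,0.02,-0.13,0,-0.54],[0,0.028,-0.18,0,-0.72],[0,0.036,-0.23,0,-0.9]])

```text
t: 8.6
ee_pos: [549.8, -37.7, 193.3]
eef_rot: [2.826, 1.371, 0.0]
force: [0.4, 1.1, -0.0]
gripper_width: 85.4
gripper_force: 0.0
```

```bash
python3 -c "
from h import *
go(567.8,88.4,150,1.671)"
```

```text
t 8.6 ee [549.8 -37.7 193.3] yaw 0.904 w 85.4 F [ 0.4  1.1 -0. ] -> shift [ 0.1102 -0.0639  0.0432] turn -0.767
```

Next I finish the approach with the fingers half closed, then check.

apply_moves(motion=[[0.2,0.022,-0.013,0.01,-0.16],[0.4,0.055,-0.032,0.02,-0.32],[0.45,0.088,-0.051,0.03,-0.48],[0.45,0.11,-0.064,0.043,-0.64],[0.45,0.11,-0.064,0.043,-0.767]])

```text
t: 9.22
ee_pos: [567.4, 88.8, 148.6]
eef_rot: [-2.105, -2.33, 0.003]
force: [0.7, -0.9, 1.3]
gripper_width: 46.9
gripper_force: 0.0
```

apply_moves(motion=[[0.45,0,0,0,0],[0.45,0,0,0,0]])

```text
t: 9.48
ee_pos: [568.1, 87.3, 150.4]
eef_rot: [2.117, 2.321, 0.0]
force: [0.1, -1.0, -0.3]
gripper_width: 47.0
gripper_force: 0.0
```

```bash
python3 - <<'E'
from h import *
go(567.8,88.4,76,1.671)
s=arm.snapshot('scene'); cv2.imwrite('pics/s4.png',cv2.resize(s['pixels'][180:340,200:420,::-1],None,fx=3,fy=3))
E
```

```text
t 9.47 ee [568.1  87.3 150.4] yaw 1.663 w 47.0 F [ 0.1 -1.  -0.3] -> shift [ 0.0012 -0.0002  0.0744] turn -0.008
```

View pics/s4.png

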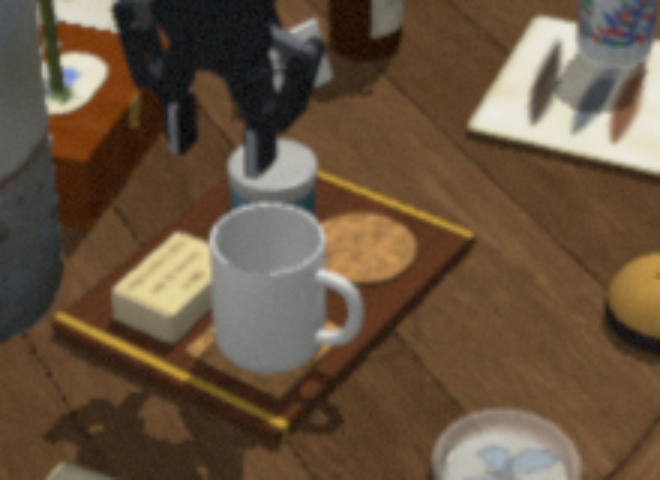

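The gripper straddles the far wall of the mug: one finger at crop (258,165) is over the cup, the other at (180,135) is behind it. Descending and pinching.

apply_moves(motion=[[0.45,0.001,0,0.03,0],[0.45,0.001,0,0.055,0],[0.45,0.001,0,0.072,0],[0.45,0.001,0,0.072,0]])

```text
t: 10.02
ee_pos: [566.5, 88.9, 77.0]
eef_rot: [-2.112, -2.323, 0.003]
force: [-0.1, -0.5, 0.3]
gripper_width: 46.9
gripper_force: 0.0
```

apply_moves(motion=[[0.65,0,0,0,0],[0.8,0,0,0,0],[0.9,0,0,0,0],[1,0,0,0,0],[1,0,0,0,0]], grip_force=60)

```text
t: 10.65
ee_pos: [567.9, 89.3, 79.2]
eef_rot: [2.112, 2.325, 0.001]
force: [-1.4, 0.3, 6.3]
gripper_width: 4.1
gripper_force: 58.8
```

apply_moves(motion=[[1,0,0,-0.008,0],[1,0,0,-0.025,0],[1,0,0,-0.05,0],[1,0,0,-0.07,0],[1,0,0,-0.07,0]])

```text
t: 11.28
ee_pos: [569.2, 89.3, 151.0]
eef_rot: [2.11, 2.323, 0.005]
force: [0.9, 1.3, -2.8]
gripper_width: 4.0
gripper_force: 58.4
```

```bash
python3 - <<'E'
from h import *
s=arm.snapshot('scene'); cv2.imwrite('pics/s5.png',cv2.resize(s['pixels'][120:340,200:440,::-1],None,fx=2.5,fy=2.5))
# cup axis target on side tray: +48 along tray y; wall = axis +33.5 along mug +y (world dir yaw-pi/2)
yt=np.array([-.187,.982]); ax=np.array([495,-320.5])+48*yt
psi=np.pi/2+0.19; w=ax+33.5*np.array([np.sin(psi),-np.cos(psi)])
print(ax,w); go(w[0],w[1],146,psi)
E
```

```text
[ 486.024 -273.364] [ 518.92114188 -267.03722702]
t 11.32 ee [568.1  89.3 149.3] yaw 1.667 w 3.6 F [-0.5  0.4 -1.8] -> shift [-0.3499 -0.0831  0.0032] turn -0.094
```

View pics/s5.png

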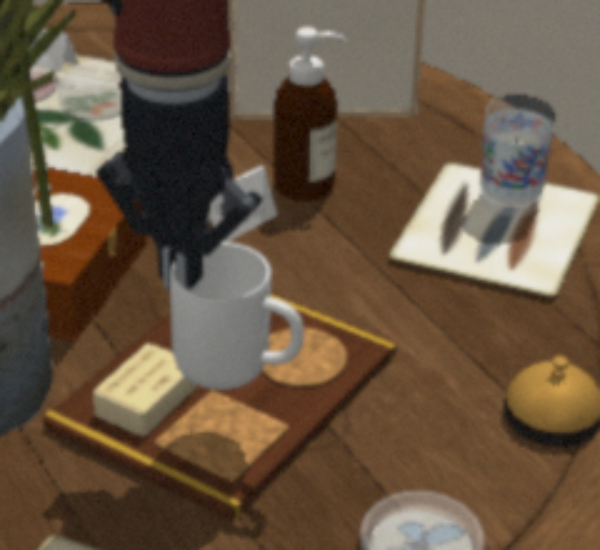

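The mug hangs upright at crop (220,310), with the square coaster uncovered at (222,430). Carrying it over.

apply_moves(motion=[[1,-0.02,-0.005,0,-0.03],[1,-0.06,-0.014,0,-0.06],[1,-0.11,-0.026,0,-0.09],[1,-0.16,-0.038,0,-0.094],[1,-0.21,-0.05,0,-0.094]])

```text
t: 11.95
ee_pos: [536.6, -125.7, 146.9]
eef_rot: [-1.999, -2.421, 0.001]
force: [0.8, -0.3, -2.2]
gripper_width: 3.8
gripper_force: 58.7
```

```bash
python3 - <<'E'
from h import *
go(518.9,-267,100,np.pi/2+.19)
s=arm.snapshot('top');P,ok=cloud(s)
for r in arm.silhouettes('top','square_coaster')[:1]:
    q=P[r['region']&ok];print(r['score'],len(q),cv2.minAreaRect(q[abs(q[:,2]-18)<4][:,:2].astype(np.float32)))
E
```

```text
t 11.95 ee [ 536.6 -125.7  146.9] yaw 1.761 w 3.8 F [ 0.8 -0.3 -2.2] -> shift [-0.1354 -0.044   0.0468] turn 0.0
0.71 1661 ((536.9100341796875, 85.09744262695312), (78.33147430419922, 79.1139144897461), 88.63114166259766)
```

apply_moves(motion=[[1,-0.05,-0.016,0,0],[1,-0.095,-0.031,0,0],[1,-0.125,-0.041,0,0],[1,-0.1355,-0.044,0.01,0],[1,-0.1355,-0.044,0.04,0]])

```text
t: 12.68
ee_pos: [521.2, -266.5, 108.4]
eef_rot: [2.0, 2.419, 0.001]
force: [0.0, -0.2, -3.1]
gripper_width: 3.7
gripper_force: 59.4
```

apply_moves(motion=[[1,0,0,0.015,0],[1,0,0,0.027,0],[1,0,0,0.027,0]])

```text
t: 13.05
ee_pos: [519.8, -264.9, 80.2]
eef_rot: [-1.998, -2.421, 0.0]
force: [-0.3, -0.5, -2.0]
gripper_width: 3.7
gripper_force: 59.4
```

```bash
python3 -c "
from h import *
go(518.9,-267,68.5,3.1416/2+.19)"
```

```text
t 13.05 ee [ 519.8 -264.9   80.2] yaw 1.762 w 3.7 F [-0.3 -0.5 -2. ] -> shift [-0.0019 -0.0012  0.0117] turn 0.001
```

apply_moves(motion=[[1,0,0,0.005,0],[1,0,0,0.009,0],[1,0,0,0.011,0],[1,0,0,0.011,0]])

```text
t: 13.55
ee_pos: [520.2, -266.0, 70.4]
eef_rot: [2.001, 2.422, 0.0]
force: [1.1, -0.9, -2.6]
gripper_width: 3.9
gripper_force: 59.4
```

apply_moves(motion=[[1,0,0,0.001,0],[1,0,0,0.002,0],[1,0,0,0.002,0]])

```text
t: 13.92
ee_pos: [521.2, -266.2, 69.5]
eef_rot: [1.999, 2.421, 0.001]
force: [2.2, 2.4, 4.3]
gripper_width: 3.5
gripper_force: 60.6
```

apply_moves(motion=[[0.85,0,0,0,0],[0.6,0,0,0,0],[0.5,0,0,0,0],[0.5,0,0,-0.01,0],[0.5,0,0,-0.04,0]])

```text
t: 14.55
ee_pos: [518.9, -265.2, 107.3]
eef_rot: [-1.998, -2.419, 0.001]
force: [1.1, -0.7, -0.3]
gripper_width: 42.8
gripper_force: 0.0
```

apply_moves(motion=[[0.4,0,0,-0.04,0],[0.2,0,0,-0.08,0],[0,0.05,0.01,-0.08,0],[0,0.1,0.02,-0.08,0],[0,0.16,0.03,-0.08,0]])

```text
t: 15.18
ee_pos: [519.6, -102.3, 189.4]
eef_rot: [2.002, 2.419, 0.001]
force: [0.4, 0.4, 0.1]
gripper_width: 85.5
gripper_force: 0.0
```

```bash
python3 - <<'E'
from h import *
go(612.8,85,120,np.pi/2+.025)
for c in ['top','scene']:
    s=arm.snapshot(c);P,ok=cloud(s);q=P[ok]
    print(c)
    if c=='scene':save(s,'s6.png')
    m=(q[:,2]>102)&(q[:,2]<112)&(abs(q[:,0]-504)<50)&(abs(q[:,1]+368)<45)
    if m.sum()>10:print('candle',m.sum(),cv2.minAreaRect(q[m][:,:2].astype(np.float32)))
    m=(q[:,2]>88)&(q[:,2]<102)&(abs(q[:,0]-486)<50)&(abs(q[:,1]+273)<46)
    if m.sum()>10:print('cup',m.sum(),cv2.minAreaRect(q[m][:,:2].astype(np.float32)))
    for r in arm.silhouettes(c,'soap')[:2]:
        a=P[r['region']&ok];a=a[abs(a[:,2]-40)<5]
        if len(a)>20:print('soap',r['score'],a[:,2].mean(),cv2.minAreaRect(a[:,:2].astype(np.float32)))
E
```

```text
t 15.18 ee [ 519.6 -102.3  189.4] yaw 1.759 w 85.5 F [0.4 0.4 0.1] -> shift [0.1666 0.1265 0.0694] turn 0.163
top
candle 225 ((503.1080017089844, -366.32794189453125), (63.89393997192383, 66.1767578125), 0.3741927444934845)
cup 128 ((481.80438232421875, -298.4515380859375), (21.689538955688477, 65.14409637451172), 74.51872253417969)
soap 0.6 39.611464217515 ((613.6642456054688, 83.40055847167969), (51.790367126464844, 77.78128051757812), 0.09881164133548737)
scene
candle 200 ((505.0162353515625, -365.2563781738281), (64.07455444335938, 75.28296661376953), 32.883872985839844)
cup 289 ((488.86627197265625, -270.82244873046875), (74.6353530883789, 75.45855712890625), 65.77216339111328)
soap 0.72 41.04900475333404 ((613.4243774414062, 87.08419799804688), (54.15147399902344, 80.03892517089844), 1.8430036306381226)
```

View pics/s6.png

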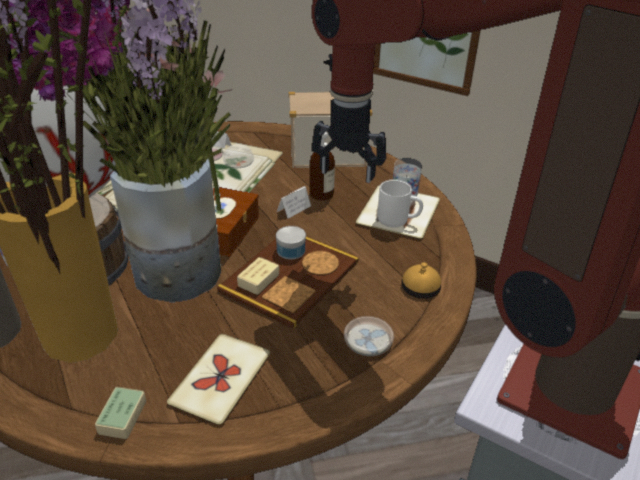

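Both candle (408,180) and mug (395,203) stand on the side tray and the soap (258,275) has not moved. Now the soap.

apply_moves(motion=[[0,0.04,0.03,0.0,0.08],[0,0.085,0.065,0.02,0.17],[0,0.125,0.095,0.045,0.17],[0,0.1665,0.1265,0.065,0.17],[0,0.1665,0.1265,0.07,0.17]])

```text
t: 16.0
ee_pos: [612.7, 85.5, 116.3]
eef_rot: [-2.196, -2.244, 0.002]
force: [-0.3, -0.7, -0.4]
gripper_width: 85.2
gripper_force: 0.0
```

apply_moves(motion=[[0,0,0,0.01,0],[0,0,0,0.04,0]])

```text
t: 16.25
ee_pos: [614.5, 82.1, 80.2]
eef_rot: [2.199, 2.238, 0.005]
force: [1.0, 0.3, -0.1]
gripper_width: 85.6
gripper_force: 0.0
```

```bash
python3 - <<'E'
from h import *
go(613.3,85,17,np.pi/2+.02)
E
```

```text
t 16.25 ee [614.5  82.1  80.2] yaw 1.589 w 85.6 F [ 1.   0.3 -0.1] -> shift [ 0.0029 -0.0015  0.0632] turn -0.002
```

apply_moves(motion=[[0,0.001,-0.001,0.025,0],[0,0.001,-0.001,0.045,0],[0,0.001,-0.001,0.055,0],[0,0.001,-0.001,0.06,0],[0,0.001,-0.001,0.061,0]])

```text
t: 16.88
ee_pos: [611.7, 85.1, 17.7]
eef_rot: [2.199, 2.243, 0.001]
force: [-0.1, -0.1, -0.2]
gripper_width: 85.3
gripper_force: 0.0
```

apply_moves(motion=[[0.2,0,0,0,0],[0.35,0,0,0,0],[0.5,0,0,0,0],[0.7,0,0,0,0],[0.7,0,0,0,0]], grip_force=40)

```text
t: 17.5
ee_pos: [612.0, 85.3, 18.2]
eef_rot: [2.198, 2.243, 0.002]
force: [-0.8, -1.2, 6.5]
gripper_width: 51.1
gripper_force: 43.8
```

apply_moves(motion=[[0.7,0,0,-0.008,0],[0.7,0,0,-0.025,0],[0.7,0,-0.01,-0.05,0],[0.7,0,-0.02,-0.08,0],[0.7,0,-0.03,-0.09,0]])

```text
t: 18.12
ee_pos: [582.5, 84.6, 110.3]
eef_rot: [2.197, 2.241, 0.005]
force: [0.3, 0.8, -1.4]
gripper_width: 51.0
gripper_force: 43.1
```

```bash
python3 - <<'E'
from h import *
s=arm.snapshot('scene'); cv2.imwrite('pics/s7.png',cv2.resize(s['pixels'][120:340,150:390,::-1],None,fx=2.5,fy=2.5))
go(520.2,317.8,108,np.pi/2+.154)
E
```

```text
t 18.18 ee [581.2  84.7 110.2] yaw 1.591 w 51.1 F [ 0.7  0.6 -1.7] -> shift [ 0.2343 -0.0563  0.002 ] turn -0.134
```

View pics/s7.png

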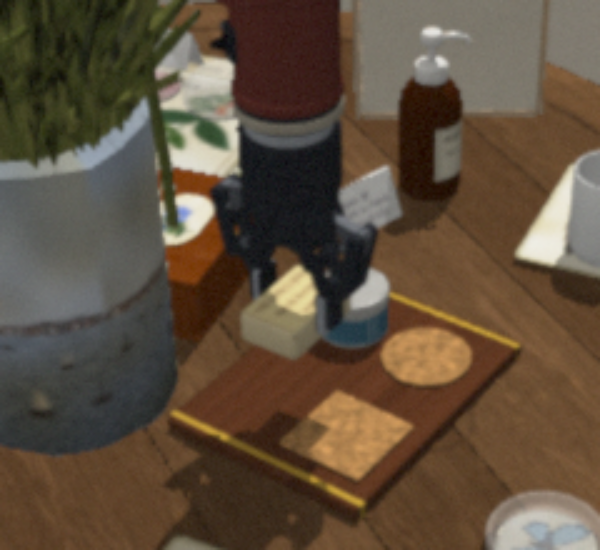

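The soap is held level at crop (285,320). Before carrying it over I check for tall things above the gift tray.

```bash
python3 - <<'E'
from h import *
for c in['scene','top']:
    s=arm.snapshot(c);P,ok=cloud(s);q=P[ok]
    m=(q[:,2]>60)&(q[:,0]>420)&(q[:,0]<640)&(q[:,1]>200)&(q[:,1]<460)
    a=q[m];print(c,len(a), 'cam',-R.from_rotvec(np.ravel(s['rvec'])).as_matrix().T@np.ravel(s['tvec']))
    if len(a):
        print(np.percentile(a,[0,5,50,95,100],axis=0).round())
        v,u=np.nonzero((ok&(P[:,:,2]>60)&(P[:,:,0]>420)&(P[:,:,0]<640)&(P[:,:,1]>200)&(P[:,:,1]<460)));print(u.min(),u.max(),v.min(),v.max())
        for z in range(60,700,80):
            b=a[(a[:,2]>z)&(a[:,2]<z+80)]
            if len(b):print(z,len(b),b.min(0).round(),b.max(0).round())
E
```

```text
scene 4503 cam [ 14.62957354 811.41897448 816.67648402]
[[451. 200. 413.]
 [460. 348. 568.]
 [492. 377. 621.]
 [627. 400. 648.]
 [640. 446. 657.]]
39 200 0 120
380 14 [626. 200. 413.] [636. 205. 428.]
540 2175 [455. 340. 550.] [640. 406. 620.]
620 2314 [451. 333. 620.] [636. 446. 657.]
top 0 cam [ 3.61789388e+02 -8.23540654e-03  1.00081863e+03]
```

apply_moves(motion=[[0.7,0.02,-0.005,0.005,-0.04],[0.7,0.07,-0.017,0.01,-0.08],[0.7,0.12,-0.029,0.02,-0.12],[0.7,0.17,-0.041,0.03,-0.134],[0.7,0.21,-0.05,0.04,-0.134]])

```text
t: 18.9
ee_pos: [524.7, 296.2, 65.1]
eef_rot: [-2.039, -2.387, 0.003]
force: [0.3, -0.4, -1.7]
gripper_width: 50.9
gripper_force: 43.0
```

apply_moves(motion=[[0.7,0.02,-0.005,0.005,0],[0.7,0.024,-0.006,0.015,0],[0.7,0.024,-0.006,0.03,0],[0.7,0.024,-0.006,0.035,0],[0.7,0.024,-0.006,0.035,0]])

```text
t: 19.52
ee_pos: [517.4, 315.1, 31.5]
eef_rot: [-2.045, -2.384, 0.002]
force: [0.0, 0.5, -1.0]
gripper_width: 51.0
gripper_force: 43.0
```

```bash
python3 - <<'E'
from h import *
go(520.2,317.8,12,np.pi/2+.154)
E
```

```text
t 19.52 ee [517.4 315.1  31.5] yaw 1.723 w 51.0 F [ 0.   0.5 -1. ] -> shift [0.0023 0.0032 0.0195] turn -0.002
```

apply_moves(motion=[[0.7,0.002,0.002,0.008,0],[0.7,0.002,0.002,0.014,0],[0.7,0.002,0.002,0.018,0],[0.7,0.002,0.002,0.02,0],[0.7,0.002,0.002,0.02,0]])

```text
t: 20.15
ee_pos: [519.2, 318.8, 12.4]
eef_rot: [2.044, 2.386, 0.0]
force: [-0.7, -0.3, -2.7]
gripper_width: 51.2
gripper_force: 43.0
```

```bash
python3 - <<'E'
from h import *
go(520.2,317.8,12,np.pi/2+.154)
s=arm.snapshot('top');P,ok=cloud(s)
for r in arm.silhouettes('top','soap')[:3]:
    a=P[r['region']&ok]; print(r['score'],r['pixel'],np.median(a,0))
E
```

```text
t 20.15 ee [519.2 318.8  12.4] yaw 1.725 w 51.2 F [-0.7 -0.3 -2.7] -> shift [-0.0011  0.0008  0.0004] turn 0.0
0.84 [178.2, 255.7] [521.52442954 292.76966178  33.37808031]
```

apply_moves(motion=[[0.7,0,0,0.001,0],[0.7,0,0,0.002,0],[0.7,0,0,0.002,0]])

```text
t: 20.62
ee_pos: [519.2, 318.8, 12.2]
eef_rot: [2.044, 2.386, -0.0]
force: [-5.9, -3.8, 12.5]
gripper_width: 50.7
gripper_force: 44.6
```

Contact, so I release and rise.

apply_moves(motion=[[0.5,0,0,0,0],[0.2,0,0,0,0],[0,0,0,0,0],[0,0,0,0,0]])

```text
t: 21.12
ee_pos: [519.1, 318.6, 10.1]
eef_rot: [-2.044, -2.386, 0.0]
force: [0.5, -0.3, -0.6]
gripper_width: 85.2
gripper_force: 0.0
```

apply_moves(motion=[[0,0,0,-0.03,0],[0,-0.0,0,-0.08,0],[0,-0.05,0,-0.11,0],[0,-0.11,0,-0.14,0],[0,-0.17,0,-0.16,0]])

```text
t: 21.75
ee_pos: [545.0, 154.4, 170.1]
eef_rot: [2.042, 2.386, 0.002]
force: [1.6, -0.9, -0.5]
gripper_width: 85.5
gripper_force: 0.0
```

```bash
python3 - <<'E'
from h import *
for c in ['top','scene']:
    s=arm.snapshot(c);P,ok=cloud(s)
    for t,z in (('gift_tray',8),('soap',34)):
        for r in arm.silhouettes(c,t)[:2]:
            a=P[r['region']&ok];a=a[abs(a[:,2]-z)<5]
            if len(a)>20:print(c,t,round(r['score'],2),len(a),cv2.minAreaRect(a[:,:2].astype(np.float32)))
    q=P[ok];m=(abs(q[:,2]-34)<5)&(abs(q[:,0]-520)<60)&(abs(q[:,1]-318)<60);print('soap depth',m.sum(),cv2.minAreaRect(q[m][:,:2].astype(np.float32)))
    q=P[ok];m=(q[:,2]>88)&(q[:,2]<102)&(abs(q[:,0]-488)<48)&(abs(q[:,1]+271)<46);b=q[m]
    if len(b)>9:print('cup',len(b),cv2.minAreaRect(b[:,:2].astype(np.float32)),cv2.minEnclosingCircle(b[:,:2].astype(np.float32)))
    if c=='top':save(s,'t8.png')
    m=(q[:,2]>55)&(q[:,0]<450)&(q[:,0]>400)&(abs(q[:,1]+271)<60);print('handle',m.sum(),np.median(q[m],0) if m.sum() else '')
go(519,-266,150,np.pi/2+.19)
E
```

```text
top soap 0.7 971 ((520.9017333984375, 311.4100341796875), (52.127532958984375, 68.7921371459961), 8.731334686279297)
soap depth 990 ((521.0313720703125, 312.84320068359375), (52.818878173828125, 71.5859375), 8.731334686279297)
cup 339 ((488.3276062011719, -273.7675476074219), (73.6986083984375, 72.686767578125), 89.22247314453125) ((488.6600036621094, -273.8433532714844), 37.444915771484375)
handle 97 [ 435.47809949 -284.80583619   79.36327995]
scene gift_tray 0.84 3347 ((520.7896118164062, 315.7718505859375), (110.22179412841797, 182.6160888671875), 9.408793449401855)
soap depth 1137 ((519.0519409179688, 319.3409423828125), (56.371822357177734, 79.4888687133789), 9.590339660644531)
cup 292 ((489.3457336425781, -272.728759765625), (73.23492431640625, 77.55635070800781), 24.292709350585938) ((491.91766357421875, -271.94366455078125), 41.13597106933594)
handle 75 [ 431.25320741 -282.66325814   77.82613851]
t 22.05 ee [543.8 156.3 167.8] yaw 1.725 w 85.3 F [-0.6 -0.   0.3] -> shift [-0.4135 -0.0894  0.0176] turn -0.036
```

View pics/t8.png

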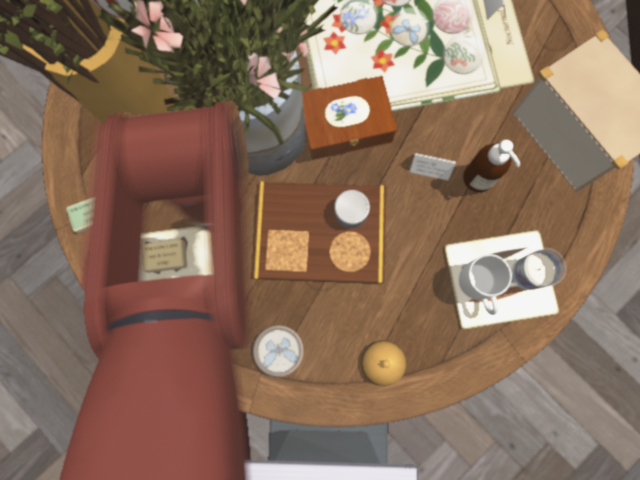

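The soap shows within the gift tray at (165,255), inside the arm's gap. It is about 2 mm off centre and 0.01 rad off lengthwise. Mug (488,275) and candle (535,268) stand on the side tray. Now back to the mug.

apply_moves(motion=[[0.1,-0.04,-0.009,0,-0.02],[0.2,-0.1,-0.021,0,-0.04],[0.3,-0.16,-0.034,0,-0.046],[0.4,-0.22,-0.047,0,-0.046],[0.45,-0.28,-0.06,0,-0.046]])

```text
t: 22.68
ee_pos: [527.8, -130.2, 167.6]
eef_rot: [-1.984, -2.434, 0.0]
force: [2.0, 0.1, -0.3]
gripper_width: 46.9
gripper_force: 0.0
```

```bash
python3 - <<'E'
from h import *
go(521.4,-266.7,125,np.pi/2+.2)
E
```

```text
t 22.68 ee [ 527.8 -130.2  167.6] yaw 1.774 w 46.9 F [ 2.   0.1 -0.3] -> shift [-0.1325 -0.0337  0.0425] turn 0.003
```

apply_moves(motion=[[0.45,-0.05,-0.013,0.0,0],[0.45,-0.095,-0.025,0.01,0],[0.45,-0.12,-0.031,0.025,0],[0.45,-0.1325,-0.034,0.04,0],[0.45,-0.1325,-0.034,0.043,0]])

```text
t: 23.3
ee_pos: [520.4, -265.5, 123.2]
eef_rot: [-1.985, -2.43, 0.0]
force: [0.4, -0.4, -0.2]
gripper_width: 47.0
gripper_force: 0.0
```

apply_moves(motion=[[0.45,0,0,0,0],[0.45,0,0,0,0]])

```text
t: 23.55
ee_pos: [521.7, -266.0, 126.3]
eef_rot: [1.986, 2.433, 0.0]
force: [-0.4, -0.2, 0.5]
gripper_width: 46.9
gripper_force: 0.0
```

```bash
python3 - <<'E'
from h import *
go(521.4,-266.7,69,np.pi/2+.2)
s=arm.snapshot('scene'); cv2.imwrite('pics/s9.png',cv2.resize(s['pixels'][80:260,300:500,::-1],None,fx=3,fy=3))
E
```

```text
t 23.55 ee [ 521.7 -266.   126.3] yaw 1.772 w 46.9 F [-0.4 -0.2  0.5] -> shift [-0.0006 -0.0005  0.0573] turn 0.002
```

View pics/s9.png

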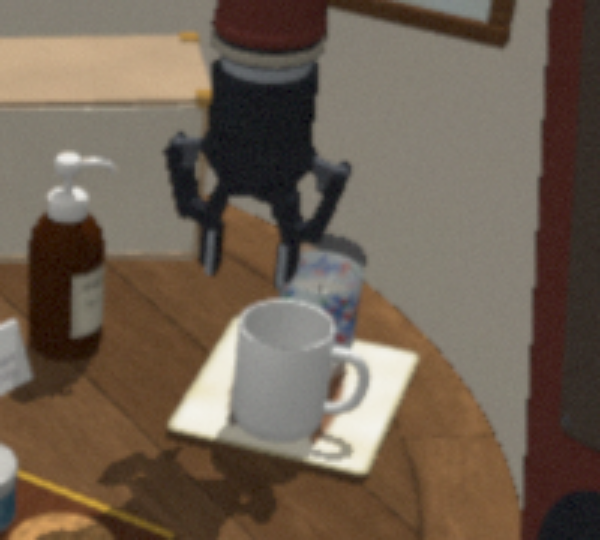

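The fingers straddle the mug's far wall, at crop (210,260) and (287,270). Descend, pinch and lift.

apply_moves(motion=[[0.45,0,0,0.025,0],[0.45,0,0,0.045,0],[0.45,0,0,0.056,0],[0.45,0,0,0.056,0]])

```text
t: 24.1
ee_pos: [520.4, -266.4, 68.5]
eef_rot: [-1.987, -2.43, 0.0]
force: [-0.4, -0.5, -0.1]
gripper_width: 46.9
gripper_force: 0.0
```

apply_moves(motion=[[0.65,0,0,0,0],[0.8,0,0,0,0],[0.9,0,0,0,0],[1,0,0,0,0],[1,0,0,0,0]], grip_force=60)

```text
t: 24.72
ee_pos: [521.4, -267.2, 70.3]
eef_rot: [1.988, 2.432, -0.0]
force: [-0.7, 1.4, 4.8]
gripper_width: 3.9
gripper_force: 58.6
```

apply_moves(motion=[[1,0,0,-0.008,0],[1,0,0,-0.025,0],[1,0,0,-0.05,0],[1,0,0,-0.075,0],[1,0,0,-0.08,0]])

```text
t: 25.35
ee_pos: [522.5, -267.8, 152.5]
eef_rot: [1.986, 2.428, 0.001]
force: [-0.4, 0.6, -3.0]
gripper_width: 4.0
gripper_force: 58.2
```

```bash
python3 - <<'E'
from h import *
psi=np.pi/2+.03
w=np.array([536.9,85.1])+33.5*np.array([np.sin(psi),-np.cos(psi)]);print(w)
go(*w,150,psi)
E
```

```text
[570.38492613  86.10484926]
t 25.35 ee [ 522.5 -267.8  152.5] yaw 1.771 w 4.0 F [-0.4  0.6 -3. ] -> shift [0.3373 0.1173 0.0018] turn 0.17
```

apply_moves(motion=[[1,0.02,0.007,0,0.04],[1,0.065,0.023,0,0.08],[1,0.115,0.04,0,0.12],[1,0.165,0.057,0,0.16],[1,0.215,0.075,0,0.17]])

```text
t: 25.98
ee_pos: [551.4, -39.6, 148.9]
eef_rot: [-2.188, -2.253, 0.001]
force: [0.4, 0.1, -2.9]
gripper_width: 4.0
gripper_force: 58.2
```

```bash
python3 - <<'E'
from h import *
go(570.4,86.1,110,np.pi/2+.03)
E
```

```text
t 25.98 ee [551.4 -39.6 148.9] yaw 1.6 w 4.0 F [ 0.4  0.1 -2.9] -> shift [0.1251 0.0227 0.0389] turn -0.001
```

apply_moves(motion=[[1,0.045,0.008,0,0],[1,0.09,0.016,0,0],[1,0.115,0.021,0,0],[1,0.122,0.022,0.01,0],[1,0.122,0.022,0.035,0]])

```text
t: 26.6
ee_pos: [570.9, 81.4, 114.6]
eef_rot: [2.186, 2.254, 0.002]
force: [-0.2, -1.3, -2.4]
gripper_width: 4.3
gripper_force: 58.2
```

apply_moves(motion=[[1,0,0,0.01,0],[1,0,0,0.015,0],[1,0,0,0.015,0],[1,0,0,0.015,0]])

```text
t: 27.1
ee_pos: [570.9, 81.0, 100.5]
eef_rot: [2.188, 2.253, 0.002]
force: [0.5, 0.2, -2.4]
gripper_width: 3.5
gripper_force: 58.3
```

```bash
python3 - <<'E'
from h import *
go(570.4,86.1,79,np.pi/2+.03)
s=arm.snapshot('scene');P,ok=cloud(s);cv2.imwrite('pics/s10.png',cv2.resize(s['pixels'][180:340,200:420,::-1],None,fx=3,fy=3))
q=P[ok];m=(q[:,2]>100)&(q[:,2]<125)&(q[:,0]<562)&(q[:,0]>480)&(abs(q[:,1]-86)<45)
b=q[m];print(len(b),b[:,2].max())
from scipy.optimize import least_squares
b=b[b[:,2]>b[:,2].max()-5][:,:2];f=least_squares(lambda p:np.hypot(*(b-p[:2]).T)-35,[537,86],loss='soft_l1');print(f.x)
E
```

```text
t 27.1 ee [570.9  81.  100.5] yaw 1.6 w 3.5 F [ 0.5  0.2 -2.4] -> shift [ 0.0051 -0.0003  0.0215] turn -0.0
676 124.9727194075301
[536.42262792  80.74168499]
```

View pics/s10.png

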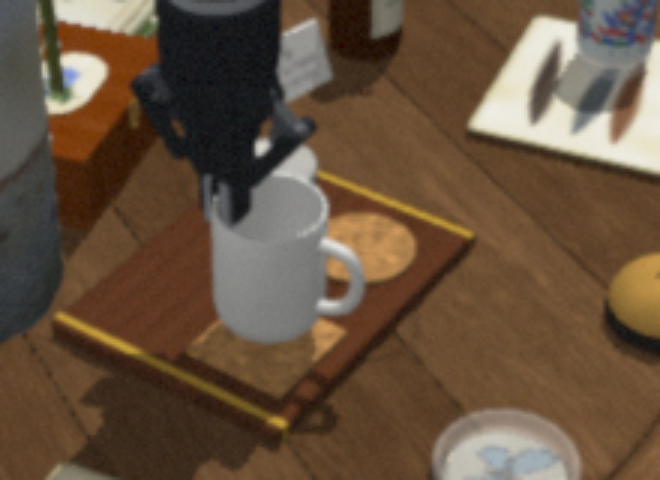

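The mug hangs upright at crop (270,260), just above the square coaster, about 4–5 mm short in y. Correct that and lower.

apply_moves(motion=[[1,0.003,0,0.004,0],[1,0.0048,0,0.01,0],[1,0.0048,0,0.016,0],[1,0.0048,0,0.0195,0],[1,0.0048,0,0.0195,0]])

```text
t: 27.78
ee_pos: [570.3, 86.2, 80.5]
eef_rot: [2.188, 2.254, 0.0]
force: [-0.2, 0.8, 3.4]
gripper_width: 4.3
gripper_force: 59.1
```

apply_moves(motion=[[1,0,0,0.001,0],[1,0,0,0.0018,0],[1,0,0,0.0018,0]])

```text
t: 28.15
ee_pos: [570.8, 86.4, 80.2]
eef_rot: [2.187, 2.254, 0.002]
force: [-3.3, 2.3, 11.0]
gripper_width: 3.9
gripper_force: 60.9
```

apply_moves(motion=[[0.85,0,0,0,0],[0.6,0,0,0,0],[0.5,0,0,0,0],[0.5,0,0,-0.01,0],[0.5,0,0,-0.04,0]])

```text
t: 28.78
ee_pos: [568.5, 86.0, 117.3]
eef_rot: [-2.186, -2.252, 0.004]
force: [0.7, 0.2, -0.6]
gripper_width: 42.5
gripper_force: 0.0
```

apply_moves(motion=[[0.4,0,0,-0.04,0],[0.2,0,0,-0.09,0.18],[0,-0.05,0,-0.09,0.36],[0,-0.1,0.01,-0.09,0.54],[0,-0.16,0.02,-0.09,0.72]])

```text
t: 29.4
ee_pos: [595.3, -74.1, 209.5]
eef_rot: [2.844, 1.333, 0.002]
force: [1.2, -0.1, -0.4]
gripper_width: 85.4
gripper_force: 0.0
```

```bash
python3 - <<'E'
from h import *
for c in ['top','scene']:
    s=arm.snapshot(c);P,ok=cloud(s);q=P[ok]
    m=(q[:,2]>100)&(q[:,2]<112)&(abs(q[:,0]-537)<50)&(abs(q[:,1]-86)<45)
    if m.sum()>10:print(c,'cup',m.sum(),cv2.minAreaRect(q[m][:,:2].astype(np.float32)))
    m=(q[:,2]>102)&(q[:,2]<112)&(abs(q[:,0]-504)<50)&(abs(q[:,1]+368)<45)
    if m.sum()>10:print(c,'candle',m.sum(),cv2.minAreaRect(q[m][:,:2].astype(np.float32)))
go(503.5,-367,160,0)
E
```

```text
top cup 208 ((539.2731323242188, 91.58894348144531), (57.80644226074219, 73.54390716552734), 80.00991821289062)
top candle 228 ((503.0620422363281, -366.4205017089844), (64.20886993408203, 65.4198226928711), 0.931044340133667)
scene cup 328 ((536.4089965820312, 85.83515167236328), (72.63626861572266, 74.57046508789062), 11.801241874694824)
scene candle 199 ((503.83245849609375, -363.8953857421875), (69.2513427734375, 67.06804656982422), 87.96786499023438)
t 29.5 ee [595.6 -78.9 209.1] yaw 0.872 w 85.2 F [-0.2  0.3 -0.5] -> shift [-0.2797  0.1147  0.0498] turn 0.872
```

The mug is centred to about 1 mm. Now the candle.

apply_moves(motion=[[0,-0.04,0.016,0,0.18],[0,-0.09,0.037,0,0.36],[0,-0.14,0.057,0,0.54],[0,-0.19,0.078,0,0.72],[0,-0.24,0.098,0.02,0.872]])

```text
t: 30.12
ee_pos: [518.5, -322.8, 190.9]
eef_rot: [3.139, 0.008, 0.006]
force: [1.0, -0.1, -0.8]
gripper_width: 85.1
gripper_force: 0.0
```

```bash
python3 - <<'E'
from h import *
go(503.2,-366.8,63,0)
E
```

```text
t 30.12 ee [ 518.5 -322.8  190.9] yaw 0.005 w 85.1 F [ 1.  -0.1 -0.8] -> shift [-0.016   0.0436  0.128 ] turn 0.005
```

apply_moves(motion=[[0,-0.015,0.043,0,0],[0,-0.015,0.043,0.02,0],[0,-0.015,0.043,0.03,0],[0,-0.015,0.043,0.03,0]])

```text
t: 30.62
ee_pos: [502.9, -361.8, 156.9]
eef_rot: [-3.139, -0.017, 0.003]
force: [0.1, 0.3, 0.9]
gripper_width: 85.3
gripper_force: 0.0
```

```bash
python3 - <<'E'
from h import *
go(503.2,-366.8,63,0)
E
```

```text
t 30.62 ee [ 502.9 -361.8  156.9] yaw 0.011 w 85.3 F [0.1 0.3 0.9] -> shift [0.0004 0.0052 0.0939] turn 0.011
```

apply_moves(motion=[[0,0,0.005,0.02,0.01],[0,0,0.005,0.05,0.01],[0,0,0.005,0.075,0.01],[0,0,0.005,0.091,0.01],[0,0,0.005,0.091,0.01]])

```text
t: 31.25
ee_pos: [502.4, -367.8, 65.5]
eef_rot: [-3.139, 0.001, 0.003]
force: [0.3, 0.2, 0.6]
gripper_width: 85.6
gripper_force: 0.0
```

apply_moves(motion=[[0.15,0,0,0,0],[0.3,0,0,0,0],[0.4,0,0,0,0],[0.5,0,0,0,0],[0.5,0,0,0,0]], grip_force=40)

```text
t: 31.88
ee_pos: [504.0, -369.3, 69.0]
eef_rot: [3.14, -0.002, 0.003]
force: [0.2, 2.7, 6.3]
gripper_width: 64.7
gripper_force: 44.2
```

apply_moves(motion=[[0.5,0,0,-0.01,0],[0.5,0,0,-0.03,0],[0.5,0,0,-0.06,0],[0.5,0,0,-0.09,0],[0.5,0,0,-0.1,0]])

```text
t: 32.5
ee_pos: [504.3, -370.1, 171.0]
eef_rot: [3.138, -0.002, 0.006]
force: [0.6, -0.4, -1.7]
gripper_width: 64.7
gripper_force: 44.8
```

```bash
python3 - <<'E'
from h import *
go(538.2,-33.8,165,0)
E
```

```text
t 32.5 ee [ 504.3 -370.1  171. ] yaw -0.001 w 64.7 F [ 0.6 -0.4 -1.7] -> shift [ 0.0335 -0.3364  0.0049] turn -0.001
```

apply_moves(motion=[[0.5,0.002,-0.02,0,0],[0.5,0.006,-0.065,0,0],[0.5,0.011,-0.115,0,0],[0.5,0.016,-0.165,0,0],[0.5,0.021,-0.215,0,0]])

```text
t: 33.12
ee_pos: [523.0, -150.8, 165.6]
eef_rot: [-3.14, 0.002, 0.004]
force: [-0.1, 0.6, -2.4]
gripper_width: 64.4
gripper_force: 44.9
```

apply_moves(motion=[[0.5,0.005,-0.045,0,0],[0.5,0.009,-0.085,0,0],[0.5,0.012,-0.11,0.005,0],[0.5,0.012,-0.119,0.025,0],[0.5,0.012,-0.119,0.05,0]])

```text
t: 33.75
ee_pos: [535.4, -32.7, 115.8]
eef_rot: [-3.141, -0.001, 0.002]
force: [0.5, -0.0, -2.1]
gripper_width: 64.6
gripper_force: 45.0
```

apply_moves(motion=[[0.5,0,0,0.015,0],[0.5,0,0,0.022,0],[0.5,0,0,0.022,0],[0.5,0,0,0.022,0]])

```text
t: 34.25
ee_pos: [537.1, -35.1, 96.2]
eef_rot: [3.141, -0.002, 0.002]
force: [-0.2, -1.2, -2.3]
gripper_width: 64.5
gripper_force: 45.0
```

```bash
python3 - <<'E'
from h import *
go(538.2,-33.8,78.5,0)
s=arm.snapshot('scene');P,ok=cloud(s);cv2.imwrite('pics/s11.png',cv2.resize(s['pixels'][160:340,200:420,::-1],None,fx=3,fy=3))
E
```

```text
t 34.25 ee [537.1 -35.1  96.2] yaw -0.002 w 64.5 F [-0.2 -1.2 -2.3] -> shift [ 0.001  -0.0013  0.0177] turn -0.002
```

View pics/s11.png

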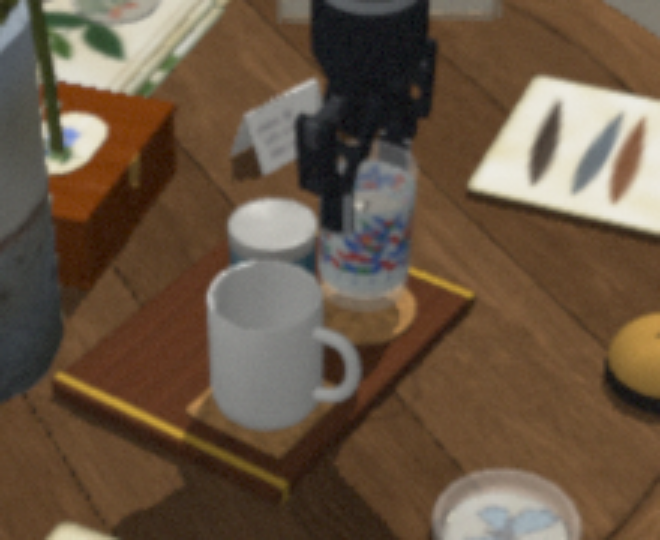

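The candle hangs upright at crop (367,230), over the round coaster, and the mug stands on the square one. Lowering.

apply_moves(motion=[[0.5,0.001,-0.001,0.006,0],[0.5,0.001,-0.001,0.012,0],[0.5,0.001,-0.001,0.016,0],[0.5,0.001,-0.001,0.0165,0],[0.5,0.001,-0.001,0.0165,0]])

```text
t: 34.92
ee_pos: [537.7, -33.8, 79.1]
eef_rot: [-3.142, 0.002, -0.0]
force: [-0.6, -0.0, 1.5]
gripper_width: 64.3
gripper_force: 45.1
```

apply_moves(motion=[[0.5,0,0,0.001,0],[0.5,0,0,0.002,0],[0.5,0,0,0.002,0]])

```text
t: 35.3
ee_pos: [538.7, -33.7, 79.0]
eef_rot: [3.142, -0.002, 0.004]
force: [-4.1, 2.8, 12.9]
gripper_width: 64.9
gripper_force: 45.4
```

apply_moves(motion=[[0.3,0,0,0,0],[0.1,0,0,0,0],[0,0,0,0,0],[0,0,0,0,0]])

```text
t: 35.8
ee_pos: [537.3, -33.9, 76.4]
eef_rot: [-3.142, 0.002, 0.001]
force: [0.5, 0.6, 0.2]
gripper_width: 85.5
gripper_force: 0.0
```

apply_moves(motion=[[0,0,0,-0.03,0],[0,0,0,-0.08,0],[0,0,0,-0.13,0],[0,-0.01,0.05,-0.13,0],[0,-0.02,0.1,-0.13,0]])

```text
t: 36.42
ee_pos: [517.7, -134.7, 207.8]
eef_rot: [3.141, 0.001, 0.003]
force: [0.4, -0.0, -0.0]
gripper_width: 85.5
gripper_force: 0.0
```

apply_moves(motion=[[0,-0.01,0.06,0,0],[0,-0.02,0.12,0,0],[0,-0.02,0.14,0,0],[0,-0.02,0.14,0,0],[0,-0.02,0.14,0,0]])

```text
t: 37.05
ee_pos: [497.3, -272.6, 206.4]
eef_rot: [-3.141, 0.001, 0.001]
force: [1.0, 0.3, -0.5]
gripper_width: 85.5
gripper_force: 0.0
```

```bash
python3 - <<'E'
from h import *
for c in ['top','scene']:
    s=arm.snapshot(c);P,ok=cloud(s);q=P[ok]
    for n,z,x,y,r in(('cup',106,537,86,48),('candle',119,538,-34,45),('tin',59,615,-35,45),('soap',34,520,318,60)):
        m=(abs(q[:,2]-z)<5)&(abs(q[:,0]-x)<r)&(abs(q[:,1]-y)<r)
        if m.sum()>10:print(c,n,m.sum(),q[m][:,2].mean().round(1),cv2.minAreaRect(q[m][:,:2].astype(np.float32)))
    for r in arm.silhouettes(c,'gift_tray')[:1]:
        a=P[r['region']&ok];a=a[abs(a[:,2]-8)<5];print(c,'tray',cv2.minAreaRect(a[:,:2].astype(np.float32)))
    if c=='top':save(s,'t12.png')
E
```

```text
top cup 265 104.8 ((537.9037475585938, 83.25379180908203), (72.7108154296875, 72.74530792236328), 46.5192985534668)
top candle 151 118.1 ((537.5869750976562, -31.801658630371094), (64.91630554199219, 64.67494201660156), 64.55683135986328)
top tin 913 58.0 ((615.6690063476562, -35.1434326171875), (63.52988815307617, 61.650787353515625), 87.63512420654297)
top soap 1135 33.5 ((520.4186401367188, 316.2567138671875), (52.693115234375, 78.03250122070312), 8.937002182006836)
top tray ((520.2379150390625, 317.0784912109375), (107.80831909179688, 176.86312866210938), 8.962406158447266)
scene cup 294 105.2 ((537.6357421875, 85.98448181152344), (70.77472686767578, 76.4621353149414), 33.59898376464844)
scene candle 210 118.2 ((537.8966064453125, -29.726943969726562), (65.10762786865234, 68.41698455810547), 29.527565002441406)
scene tin 462 59.8 ((615.98486328125, -31.914566040039062), (58.12357711791992, 66.7862319946289), 33.83256149291992)
scene soap 1138 35.1 ((519.9783325195312, 318.8388366699219), (53.64733123779297, 79.545654296875), 9.194217681884766)
scene tray ((520.3278198242188, 317.78271484375), (108.62882232666016, 177.8516845703125), 8.81187915802002)
```

View pics/t12.png

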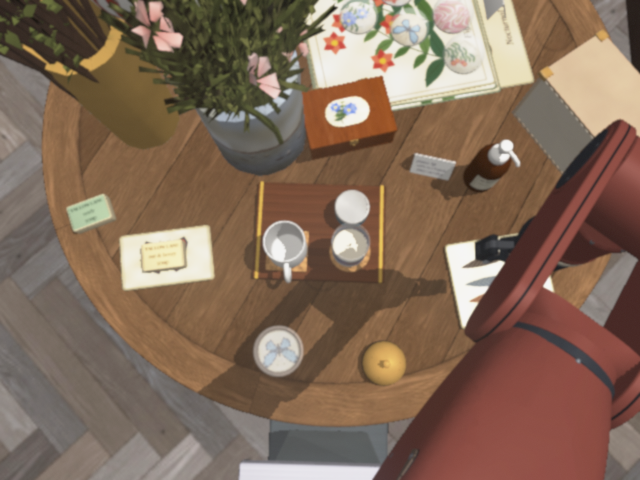

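Everything is in place. The soap (163,257) is centred on its tray, the mug (284,243) and candle (350,246) are on their coasters, and the tin (352,207) has not moved. Handing in.

```bash
python3 -c "
from station import arm
print(arm.hand_in())"
```

```text
the job is handed in; nothing more can be done
None
```

I handed the job in at about 37 s of the 128 s allowed; no verdict came back, but the last images show the soap centred lengthwise on the smaller tray, the candle and mug upright on their coasters within about 4 mm of centre, and the tin not moved.

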